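Clear an oversize connector shell from a bench feeder

TASK

A large connector shell has strayed into the feeder for the small ones and is jammed under the keeper strips in the spring guide. Nudge it back up the lane until it is free and clear of the strips, lift it out through the open loading section, and stand it upright on its flange in the tray. Leave the two small shells waiting at the outlet where they are.

Things in the scene. Friction and masses are not known exactly. Their poses are not given: they have to be found in the camera images.
- feeder: in-line connector feeder, fixed: black lane floor 280 x 70 mm, sloping 0.17 rad, on a grey vibrator drive (off). Origin: middle of the lane floor, 72 mm above the bench; x up the lane, y across, z square to the floor. Outlet stop at x = -140 mm, end wall at +140 mm, both 7 mm high. Side guides 5.5 mm high; the lane inside is 46 mm wide above x = -50 mm, 36 mm below
- strip_end (a point): lane floor, mid-width, where the two flat steel keeper strips end (feeder x = +50 mm); axes as the feeder's. The strips run from the outlet to here, underside 5.5 mm and top 7.5 mm above the floor, and overhang the flanges; only the barrels stand up through the slot between them (32 mm wide, 24 mm below x = -50 mm). Further up the lane is open on top
- load_opening (a point): lane floor in the middle of the open loading section (feeder x = +92 mm); axes as the feeder's. A large shell is clear of the strips when its centre is between feeder x = +72 and +118 mm
- spring_pivot (a point): pivot of the spring guide, a steel leaf at flange height on the +y side (feeder x = +30 mm); its tip, 66 mm down the lane, leans into the lane and presses the large flange against the opposite guide with about 4 N. It lets go once the shell is 20 to 40 mm further up; a push of 2 to 5 N moves the shell. Lane friction is about 0.35: a shell stays where it is left on the slope
- big_shell_mid (a point): centre of the large, jammed connector shell (about 60 g), half-way up: square aluminium flange 42 x 42 x 3 mm below, on it a round threaded barrel of 28 mm diameter, open at the top with pins inside; 30 mm high in all, so this point is 15 mm above the underside. z is the barrel's axis, x and y run along the flange's sides (at the start as the feeder's)
- small_shell_a_mid (a point): centre of the first small connector shell, at the end stop: flange 32 x 32 x 3 mm, barrel 21 mm in diameter, 23 mm high in all; leave it alone
- small_shell_b_mid (a point): centre of the second small connector shell, just uphill of the first, the same size; leave it alone
- tray: shallow black open tray, fixed: 130 x 110 mm (136 x 116 mm over the rim), 26 mm high, walls 2.5 mm. Origin: centre of its underside on the bench; x along the longer side, z up
- tray_floor (a point): centre of the tray's inner floor, 2.5 mm above the bench; axes as the tray's
Things that resemble listed ones, but are neither listed nor needed, are in the scene too. What is shaped like the part that bears big_shell_mid but green or orange is not meant.

How it is judged:
By the outcome, as a careful person would: the job done as asked, in the order asked, and still so for the second after the job is handed in, with the robot touching nothing.
It also fails if it takes over 58 s, if anything falls off the work surface, if the arm or the gripper's body presses on something with over 40 N, if the wrist force passes 120 N, or if a joint passes its speed limit or range.

ROBOT

A 7-joint arm with a two-finger parallel gripper is mounted at the origin on a cart in front of the work surface, level with it; the furniture and walls round the work are solid. World frame = base frame: x ahead of the robot, y to its left, z up, the work surface at z = 0. Lengths are in mm, angles in rad, forces in N, time in s.
With the tool pointing down it reaches from about 400 to 875 mm from the base axis. Payload 4.4 kg.
Tool frame: the origin (TCP) lies at the very end of the fingers, on their centre line; the grasp point (between the pads) lies 19 mm behind it; z points along the fingers, x is the direction in which the jaws open and shut, and the axes are right-handed (so a half turn about z gives the same grasp; the last joint's range is limited). The gripper opens to 85 mm and grips with 20 to 120 N. Pads are 22 mm wide; open, the fingers measure 114 mm over their backs; the gripper's body (76 mm by 85 mm) begins 54 mm behind the grasp point. The pads swing forward as they close: fully open they stand 13 mm farther back than shut.
Start: joints at [1.217, 0.628, 0.038, 1.517, -0.027, 0.996, -0.02], TCP at [184.526, -623.272, 231.313] pointing down, gripper open.
Joint ranges: [-3.06, 3.06], [-0.37, 2.12], [-1.25, 1.32], [0.18, 2.47], [-1.1, 4.24], [0.23, 1.98], [-2.94, 2.94]. Speed limits (rad/s): [2.57, 2.57, 3.14, 3.14, 3.14, 3.14, 3.14].

INTERFACE

Orientations are given as [roll, pitch, yaw] about the fixed x, y, z axes, in that order (R = Rz(yaw) Ry(pitch) Rx(roll)).
In Python, from cell import * gives the robot as it stands. The module is installed in compiled form; this text tells all that it offers.
- The arm moves only by the tool play_rows, never from a script. Its argument "targets" is a list of rows, each an object with "slide": the shift along the tool's x, y, z in mm, a list of three; "turn": the turn, a rotation vector about the tool's x, y, z in degrees, a list of three; "hand": the finger opening in mm, from 0 to 85.4. A call has 1 to 5 rows; each row shifts and turns the commanded pose from where the row before left it, along the tool's axes as they then stand; what a row does not reach is not made up. A row lasts 1/8 s, in which the tool goes at most 62.5 mm and 10.7 degrees, less where a joint would pass 70% of its speed; a pose out of reach is approached as far as the arm can. A call is refused whole if a number of a shift passes 62.5 or a number of a turn 10.7, either way. A call with a gripper value outside its range is refused whole. The fingers move at their own pace and stop on an object; the grip force is fixed at half the most. Time passes only in rows, so rows that do not move let the fingers close. It gives the time, the measured TCP pose, the force and the opening at its end, in the units of the state.
- read_state(): the state, without advancing time (a new reading comes with each control period).
- get_image(name): name is "scene" or "side" or "wrist"; returns (picture, depth): 480x640x3 uint8, blue, green, red; 480x640 float32, mm along the optical axis (not along the pixel's ray), 0 where there is no reading.
- calibration(name): a dict with "K" (3x3 intrinsics, pixels), "R" (3x3) and "t" (3): a world point X has camera coordinates R X + t. Camera axes: x right, y down, z forward; pixel columns grow to the right and rows downward; lengths in mm; the calibration is good to about 2 mm. The wrist camera is an equidistant fisheye: a pixel r from the principal point sees the ray r / f radians off the axis. A picture is of the moment at which its call begins: read the wrist's pose just before it. calibration takes no time and is no camera call; for the wrist camera it gives the pose at the moment of the call.
- finish_job(): hands the job in, once; it reports no verdict.
The state is a dict: "clock": time; "qpos": joint angles; "qd": joint speeds; "tau": joint torques, N m; "eef_pos": TCP position; "tool_rot": TCP orientation; "force": force on the tool from outside, world axes, zero at the start; "torque": the same for the moment, N m; "width": finger opening in mm.
Only numpy, scipy, OpenCV 4.12 (cv2) and the standard library are available. Lean on these libraries where they do the work, as an engineer would, in place of code of your own. Each camera call takes 0.05 s, during which the arm holds its last target.

## Working session

There is one attempt and no reset: what is moved stays moved. The work goes in short steps, Python scripts to look and compute and a tool call to move; the robot and the scene stay as the last step left them, time stands still between calls to the robot, and variables do not carry over. Pictures are saved under pics/ and viewed, and the job is handed in when it is done.

Besides the shell and the picture viewer there is one more tool, called after "Call:" in YAML: its name, and indented under it one key for each argument. play_rows: Moves the arm, as the interface text tells. Its arguments: {"type":"object","properties":{"targets":{"type":"array"}},"required":["targets"]}

```bash
mkdir -p pics
cat > h.py <<'E'
from cell import *
import numpy as np, cv2
def snap(n,fn):
    im,d=get_image(n); cv2.imwrite('pics/'+fn+'.png',im); np.save('pics/'+fn+'.npy',d); return im,d
E
python3 - <<'E'
from h import *
s=read_state(); print({k:np.round(v,3) for k,v in s.items()})
for n in ['scene','side']:
    snap(n,n+'0'); c=calibration(n); print(n,np.round(c['K'],1).tolist(),np.round(c['R'],3).tolist(),np.round(c['t'],1))
E
```

```text
{'clock': np.float64(0.0), 'qpos': array([ 1.217,  0.629,  0.038,  1.518, -0.027,  0.996, -0.02 ]), 'qd': array([ 0.001, -0.002,  0.001,  0.   , -0.   ,  0.001,  0.001]), 'tau': array([-0.0000e+00, -5.6339e+01,  1.2260e+00, -1.9344e+01,  1.1000e-02,
        1.1000e-02,  0.0000e+00]), 'eef_pos': array([ 184.335, -622.662,  230.37 ]), 'tool_rot': array([ 3.142e+00,  2.000e-03, -1.283e+00]), 'force': array([1.19 , 0.394, 0.07 ]), 'torque': array([ 0.001, -0.04 , -0.007]), 'width': np.float64(85.076)}
scene [[521.7, 0.0, 311.7], [0.0, 521.7, 237.9], [0.0, 0.0, 1.0]] [[0.698, -0.716, -0.011], [-0.283, -0.262, -0.923], [0.658, 0.647, -0.385]] [-418.7  186.2  961.4]
side [[613.1, 0.0, 326.0], [0.0, 613.1, 236.2], [0.0, 0.0, 1.0]] [[-0.999, -0.048, -0.012], [-0.02, 0.622, -0.783], [0.045, -0.781, -0.622]] [ 461.9  163.4 1145.1]
```

View pics/scene0.png

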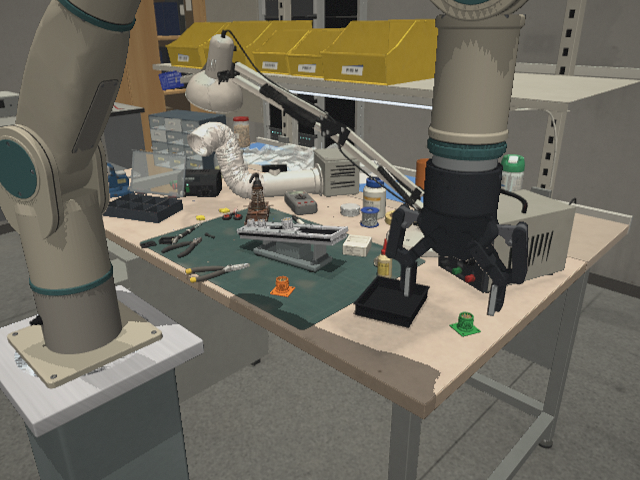

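View pics/side0.png

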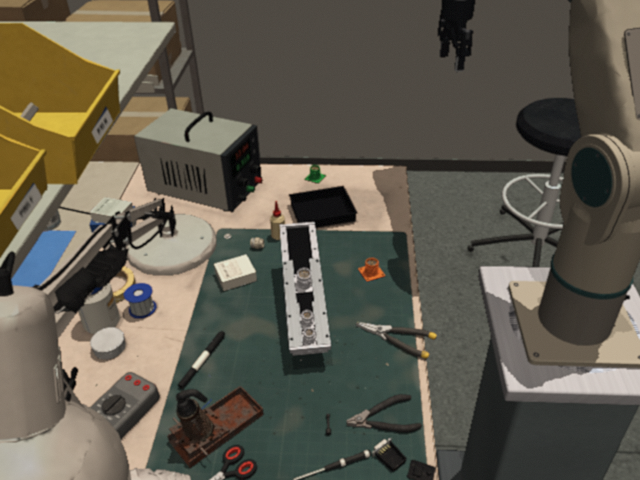

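The side view shows the feeder, from about (285,228) to (310,350). The large shell is at (304,280) and the small ones are at (307,320) and (309,335). The tray is at (322,206). The orange (372,268) and green (316,173) shells are not meant.

Run:
```python
import cv2
a=cv2.imread('pics/side0.png'); cv2.imwrite('pics/side0c.png',cv2.resize(a[180:370,230:400],None,fx=3.1,fy=3.1,interpolation=cv2.INTER_CUBIC))
a=cv2.imread('pics/scene0.png'); cv2.imwrite('pics/scene0c.png',cv2.resize(a[205:330,225:435],None,fx=3.8,fy=3.8,interpolation=cv2.INTER_CUBIC))
```

```text
(no output)
```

View pics/side0c.png

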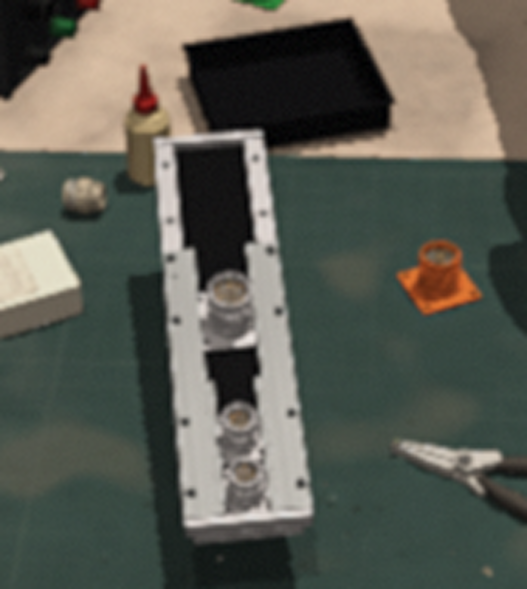

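View pics/scene0c.png

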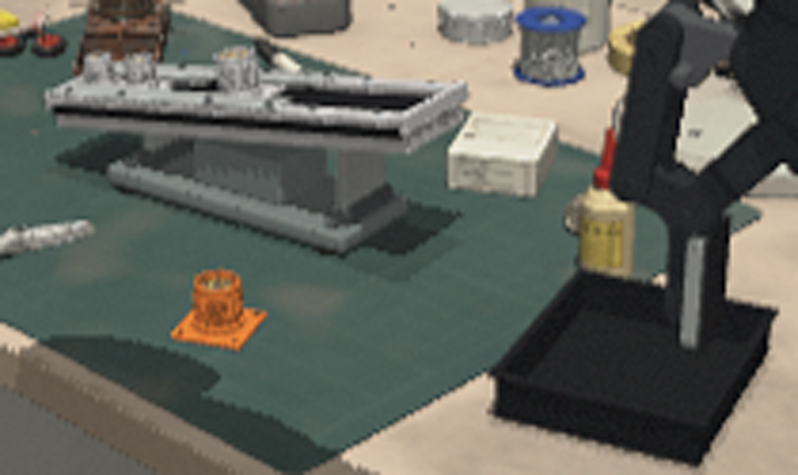

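```bash
cat >> h.py <<'E'
def cloud(n,d):
    c=calibration(n);K=c['K'];v,u=np.mgrid[0:480,0:640]
    P=np.stack([(u-K[0,2])/K[0,0]*d,(v-K[1,2])/K[1,1]*d,d],-1)
    W=(P-c['t'])@c['R']; W[d<=0]=np.nan; return W
def ray(n,u,v,z=None):
    c=calibration(n);K=c['K'];r=np.array([(u-K[0,2])/K[0,0],(v-K[1,2])/K[1,1],1.])@c['R'];o=-c['R'].T@c['t']
    return o+r*(z-o[2])/r[2] if z is not None else (o,r)
E
python3 - <<'E'
from h import *
d=np.load('pics/side0.npy');W=cloud('side',d);im=cv2.imread('pics/side0.png')
np.set_printoptions(suppress=True,precision=1)
for n,(x,y) in dict(ul=(163,145),ur=(258,140),ll=(192,512),lr=(303,502),upm=(172,230),mr=(275,300),floor=(215,200),f2=(235,370),bigtop=(228,290),bigrim=(228,272),bigfl=(228,338),s1=(238,420),s2=(246,470),tray=(290,90),tl=(187,45),tr=(350,22),br=(390,98),bl=(213,145),bench=(350,350)).items():
    u=x/3.1+230;v=y/3.1+180;print(n,round(u),round(v),im[round(v),round(u)],W[round(v),round(u)])
# plane fit of feeder grey top: pts z 55..125 in region
v,u=np.mgrid[0:480,0:640]
m=(u>275)&(u<335)&(v>218)&(v<355)&(W[...,2]>45)&(W[...,2]<125)&(im.min(-1)>110)
P=W[m];
for _ in range(8):
    c=np.median(P,0);A=np.c_[P[:,:2],np.ones(len(P))];k=np.linalg.lstsq(A,P[:,2],rcond=None)[0];r=P[:,2]-A@k;P=P[abs(r)<max(2,1.5*np.std(r))]
print('plane',k[0:2].round(4),k[2],len(P),np.arctan(np.hypot(*k[:2])),'dir',k[:2]/np.hypot(*k[:2]))
print(P.min(0),P.max(0))
E
```

```text
ul 283 227 [189 192 200] [ 554.2 -147.7  100.4]
ur 313 225 [189 194 203] [ 494.6 -154.4  101.8]
ll 292 345 [176 182 187] [513.7 120.4  55.4]
lr 328 342 [189 196 200] [452.9 112.3  56.4]
upm 285 254 [201 206 215] [543.8 -78.   89.1]
mr 319 277 [172 179 184] [475.5 -22.8  81.9]
floor 299 245 [21 20 20] [ 519.3 -107.2   88.1]
f2 306 299 [22 21 22] [496.9  20.5  66.9]
bigtop 304 274 [ 85  99 114] [502.3 -15.8  94.9]
bigrim 304 268 [112 115 120] [502.6 -23.3 102.8]
bigfl 304 289 [100 104 109] [502.   -0.8  71.4]
s1 307 315 [ 80  96 110] [491.5  66.5  73.2]
s2 309 332 [ 96 112 128] [485.6 102.3  69. ]
tray 324 209 [19 17 19] [ 483.7 -345.1    3.2]
tl 290 195 [15 15 17] [ 564.4 -366.6   26.4]
tr 343 187 [38 43 50] [ 441.  -408.2   23.5]
br 356 212 [41 46 54] [ 408.9 -306.9   24.2]
bl 299 227 [47 47 50] [ 522.6 -152.2   97.7]
bench 343 293 [64 71 55] [431.9 -68.6  -1.3]
plane [ 0.  -0.2] 62.97109197937551 1888 0.16363538315500217 dir [ 0.2 -1. ]
[ 450.9 -162.2   53.5] [562.7 130.1 103.7]
```

```bash
cat > m.py <<'E'
from h import *
np.set_printoptions(suppress=True,precision=2)
d=np.load('pics/side0.npy');W=cloud('side',d);im=cv2.imread('pics/side0.png')
v,u=np.mgrid[0:480,0:640]
m=(u>275)&(u<335)&(v>218)&(v<355)&(W[...,2]>45)&(W[...,2]<125)&(im.min(-1)>110)
P=W[m]
for _ in range(8):
    A=np.c_[P[:,:2],np.ones(len(P))];k=np.linalg.lstsq(A,P[:,2],rcond=None)[0];r=P[:,2]-A@k;P=P[abs(r)<max(2,1.5*np.std(r))]
print('plane',k, 'yaw',np.arctan2(k[1],k[0]))
rc=cv2.minAreaRect(P[:,:2].astype(np.float32));print('rect',rc, cv2.boxPoints(rc))
E
python3 m.py
python3 - <<'E'
from h import *
np.set_printoptions(suppress=True,precision=2)
# tray: dark/top-rim points by depth
d=np.load('pics/side0.npy');W=cloud('side',d)
v,u=np.mgrid[0:480,0:640]
m=(u>284)&(u<362)&(v>180)&(v<226)&(W[...,2]>19)&(W[...,2]<32)&(W[...,1]<-240)
P=W[m];print(len(P));rc=cv2.minAreaRect(P[:,:2].astype(np.float32));print(rc,cv2.boxPoints(rc))
E
```

```text
plane [ 0.03 -0.16 62.97] yaw -1.414106683934079
rect ((506.02374267578125, -16.892547607421875), (69.6582260131836, 289.0964050292969), 9.066771507263184) [[ 448.85  120.36]
 [ 494.41 -165.12]
 [ 563.2  -154.15]
 [ 517.64  131.34]]
501
((488.7681884765625, -336.7425537109375), (137.007568359375, 125.80638122558594), 18.09295654296875) [[ 404.12 -298.22]
 [ 443.19 -417.81]
 [ 573.42 -375.26]
 [ 534.35 -255.68]]
```

```bash
cat >> h.py <<'E'
from scipy.spatial.transform import Rotation as Ro
yaw=-1.4130
RF=Ro.from_euler('ZY',[yaw,-0.17]).as_matrix(); OF=np.array([506.2,-18.,72.])
def toF(X): return (X-OF)@RF
def toW(X): return OF+np.asarray(X,float)@RF.T
E
python3 - <<'E'
from h import *
np.set_printoptions(suppress=True,precision=1)
im=cv2.imread('pics/side0.png')
d=np.load('pics/side0.npy');F=toF(cloud('side',d))
print(RF)
for v in list(range(262,294,2)):
    print(v,[tuple(F[v,u].round().astype(int)) if not np.isnan(F[v,u,0]) else 0 for u in range(292,318,2)])
m=(F[...,2]>12)&(F[...,2]<40)&(abs(F[...,1])<40)&(abs(F[...,0])<140)
n,l,st,ce=cv2.connectedComponentsWithStats(m.astype(np.uint8))
for i in range(1,n):
    if st[i,4]>10: q=F[l==i]; print(st[i],q.min(0),q.max(0),np.median(q,0))
def rayF(u,v,zf):
    o,r=ray('side',u,v); o=toF(o); r=r@RF; return o+r*(zf-o[2])/r[2]
d=np.load('pics/scene0.npy');F=toF(cloud('scene',d))
m=(F[...,2]>12)&(F[...,2]<40)&(abs(F[...,1])<30)&(abs(F[...,0])<140)
n,l,st,ce=cv2.connectedComponentsWithStats(m.astype(np.uint8))
print('scene')
for i in range(1,n):
    if st[i,4]>10: q=F[l==i]; print(st[i],q.min(0),q.max(0),np.median(q,0))
E
```

```text
[[ 0.2  1.  -0. ]
 [-1.   0.2  0.2]
 [ 0.2 -0.   1. ]]
262 [(np.int64(50), np.int64(16), np.int64(1)), (np.int64(50), np.int64(12), np.int64(0)), (np.int64(50), np.int64(8), np.int64(-1)), (np.int64(48), np.int64(4), np.int64(2)), (np.int64(53), np.int64(0), np.int64(-5)), (np.int64(49), np.int64(-3), np.int64(0)), (np.int64(46), np.int64(-7), np.int64(3)), (np.int64(47), np.int64(-11), np.int64(1)), (np.int64(46), np.int64(-15), np.int64(2)), (np.int64(41), np.int64(-18), np.int64(7)), (np.int64(40), np.int64(-22), np.int64(8)), (np.int64(41), np.int64(-26), np.int64(7)), (np.int64(40), np.int64(-29), np.int64(7))]
264 [(np.int64(46), np.int64(16), np.int64(0)), (np.int64(44), np.int64(12), np.int64(1)), (np.int64(49), np.int64(8), np.int64(-5)), (np.int64(44), np.int64(5), np.int64(1)), (np.int64(44), np.int64(1), np.int64(0)), (np.int64(44), np.int64(-3), np.int64(0)), (np.int64(43), np.int64(-7), np.int64(0)), (np.int64(44), np.int64(-11), np.int64(-1)), (np.int64(45), np.int64(-14), np.int64(-3)), (np.int64(38), np.int64(-18), np.int64(5)), (np.int64(35), np.int64(-21), np.int64
[... 7866 characters left out ...]
np.int64(-1)), (np.int64(-21), np.int64(-12), np.int64(-3)), (np.int64(-25), np.int64(-16), np.int64(1)), (np.int64(-31), np.int64(-19), np.int64(10)), (np.int64(-31), np.int64(-22), np.int64(8))]
[296 268  15  18 219] [-17.8 -14.3  12.2] [11.6 11.9 35.5] [-7.5 -1.5 25.5]
[301 310  12  14 120] [-98.9  -9.7  12.7] [-79.1  10.   25.6] [-89.5   0.4  19.3]
[303 328  12  13 125] [-134.4   -9.8   12.3] [-113.6    9.4   25.8] [-125.5   -0.2   18.9]
scene
[281 217  12  11 111] [-14.5 -20.1  12.2] [14.3 10.7 32.2] [ 2.7 -9.5 24.4]
[247 218   8   7  45] [-132.1  -12.9   12.8] [-112.2    8.7   24.7] [-119.7   -5.3   19.5]
[257 219   9   7  47] [-97.7 -11.4  12.2] [-75.7  11.7  23.7] [-82.4  -3.5  18.8]
```

```bash
cat >> h.py <<'E'
RT=RF@np.diag([1.,-1,-1])
def plan(target,Rt,n=None):
    s=read_state();p=np.array(s['eef_pos']);R=Ro.from_euler('xyz',s['tool_rot']).as_matrix()
    d=R.T@(target-p);rv=np.degrees(Ro.from_matrix(R.T@Rt).as_rotvec())
    print('clock',round(float(s['clock']),2),'slide',d.round(1),'turn',rv.round(2),'force',np.round(s['force'],1),'w',round(float(s['width']),1),'rows',np.linalg.norm(d)/62.5,'F',toF(p).round(1))
E
python3 - <<'E'
from h import *
np.set_printoptions(suppress=True,precision=1)
plan(toW([-2,-2,110]),RT)
W=cloud('side',np.load('pics/side0.npy'))
F=toF(W)
m=(W[...,2]>60)&(W[...,0]<720)&(W[...,0]>300)&(abs(W[...,1])<450)&~((abs(F[...,0])<150)&(abs(F[...,1])<40))
n,l,st,ce=cv2.connectedComponentsWithStats(m.astype(np.uint8))
for i in range(1,n):
    if st[i,4]>15: q=W[l==i]; print(st[i],q.min(0),q.max(0),np.median(q,0))
E
```

```text
clock 0.1 slide [-509.1 -480.9   51.3] turn [-0.6  9.8  7.4] force [-0.7  0.1 -0.2] w 85.6 rows 11.235117665311243 F [ 565.6 -412.8   63.7]
[ 214  125   46   70 2408] [ 639.9 -449.9   60.2] [ 720.  -307.5  165.8] [ 682.4 -369.1  129.7]
[272 201   9  17  79] [ 572.3 -251.4   60.1] [ 590.8 -233.6   95.7] [ 580.7 -242.6   70.5]
[  0 252  15  25 195] [697.1 427.3 495.4] [719.6 449.5 516.8] [700.9 436.7 511.8]
[ 12 286  38  16 121] [674.1 441.5 475.6] [705.6 450.  491.2] [688.9 446.8 488.3]
[ 71 367   7   9  36] [675.6 445.3 376.3] [679.7 449.9 387.4] [677.2 447.8 383. ]
[175 389  32  40 867] [621.8 262.2  60.3] [668.5 295.4 133.3] [646.7 284.4  98.9]
```

Call:
play_rows:
  targets:
    - {"slide": [-30,-28,0],"turn": [0,0,0],"hand": 60}
    - {"slide": [-42,-40,0],"turn": [0,0,0],"hand": 60}
    - {"slide": [-42,-40,0],"turn": [0,0,0],"hand": 60}
    - {"slide": [-42,-40,0],"turn": [0,0,0],"hand": 60}
    - {"slide": [-42,-40,0],"turn": [0,0,0],"hand": 60}

```text
clock: 0.72
eef_pos: [309.2, -378.2, 231.2]
tool_rot: [-3.141, 0.0, -1.283]
force: [1.2, -1.0, 0.5]
width: 60.1
```

Call:
play_rows:
  targets:
    - {"slide": [-42,-40,0],"turn": [0,0,1.5],"hand": 60}
    - {"slide": [-42,-40,0],"turn": [0,0,1.5],"hand": 60}
    - {"slide": [-42,-40,0],"turn": [0,0,1.5],"hand": 60}
    - {"slide": [-42,-40,0],"turn": [0,0,1.5],"hand": 60}
    - {"slide": [-42,-40,0],"turn": [0,0,1.4],"hand": 60}

```text
clock: 1.35
eef_pos: [454.6, -127.7, 231.3]
tool_rot: [3.141, -0.0, -1.413]
force: [0.7, -0.3, 0.3]
width: 60.3
```

Run:
```python
from h import *
plan(toW([-2,-2,110]),RT)
```

```text
clock 1.35 slide [-120.8  -66.2   51.2] turn [ 0.01  9.73 -0.01] force [ 0.7 -0.3  0.3] w 60.3 rows 2.3515335404944855 F [125.7 -68.2 140. ]
```

Call:
play_rows:
  targets:
    - {"slide": [-41,-22,17],"turn": [0,0,0],"hand": 60}
    - {"slide": [-40,-22,17],"turn": [0,0,0],"hand": 60}
    - {"slide": [-40,-22,17],"turn": [0,0,0],"hand": 60}
    - {"slide": [0,0,0],"turn": [0,9.73,0],"hand": 60}
    - {"slide": [0,0,0],"turn": [0,0,0],"hand": 60}

```text
clock: 1.98
eef_pos: [499.6, 8.3, 179.3]
tool_rot: [3.14, -0.169, -1.397]
force: [0.2, -0.7, -0.2]
width: 60.0
```

Run:
```python
from h import *
plan(toW([-2,-2,110]),RT)
snap('wrist','w1');snap('scene','s1');c=calibration('wrist');print(np.round(c['K'],1),toF(-c['R'].T@c['t']))
```

```text
clock 1.98 slide [ 6.5 -0.3  0.3] turn [-0.06  0.04  0.89] force [ 0.2 -0.7 -0.2] w 60.0 rows 0.103497205888821 F [ -8.4  -2.4 110.3]
[[371.6   0.  327.4]
 [  0.  371.6 241.1]
 [  0.    0.    1. ]] [ -1.44076064  76.84616175 253.19628461]
```

View pics/w1.png

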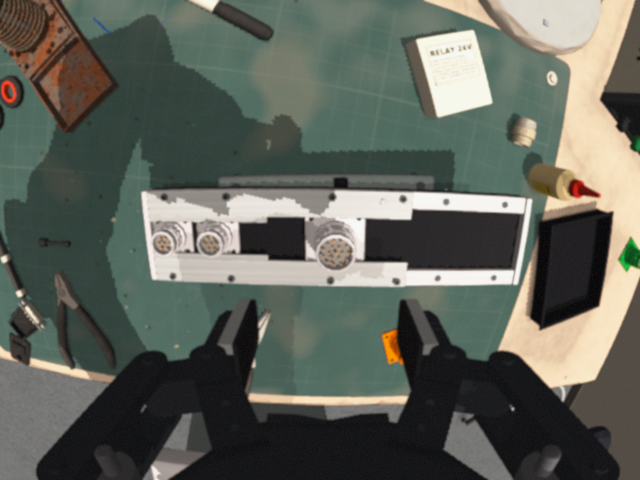

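The wrist view shows the large shell's barrel top at about (336,251), with its flange edges at x≈306 and 365. The strips end at about (411,206) and (407,275). The small shells are at (163,241) and (211,241), and the tray is on the right.

```bash
cat >> h.py <<'E'
def wrayF(c,u,v,zf):
    K=c['K'];a=np.array([u-K[0,2],v-K[1,2]]);r=np.hypot(*a);th=r/K[0,0]
    dv=np.r_[a/r*np.sin(th),np.cos(th)]@c['R'];o=toF(-c['R'].T@c['t']);g=dv@RF
    return o+g*(zf-o[2])/g[2]
E
python3 - <<'E'
from h import *
np.set_printoptions(suppress=True,precision=1)
c=calibration('wrist')
for n,u,v,z in [('bigtop',336,251,30),('flLo',306,240,3),('flHi',365,240,3),('stripU',411,206,7.5),('stripL',407,275,7.5),('cUL',143,192,7),('cLL',152,279,7),('cUR',531,198,7),('cLR',523,283,7),('innerwall',517,240,0),('sA',162,241,23),('sB',212,242,23)]:
    print(n,wrayF(c,u,v,z))
im=cv2.imread('pics/w1.png');cv2.imwrite('pics/w1c.png',cv2.resize(im[170:300,240:440],None,fx=4,fy=4,interpolation=cv2.INTER_CUBIC))
E
```

```text
bigtop [ 4.1 -1.9 30. ]
flLo [-16.6  -3.3   3. ]
flHi [25.2 -3.1  3. ]
stripU [55.9 23.1  7.5]
stripL [ 56.7 -28.2   7.5]
cUL [-136.4   34.3    7. ]
cLL [-138.9  -34.7    7. ]
cUR [150.6  31.9   7. ]
cLR [156.  -37.3   7. ]
innerwall [147.2  -3.3   0. ]
sA [-116.9    2.    23. ]
sB [-79.1   1.4  23. ]
```

View pics/w1c.png

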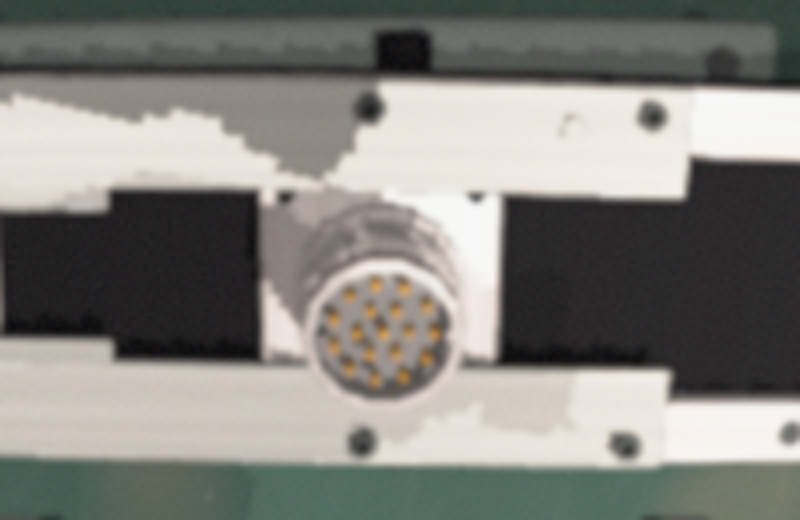

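Run:
```python
from h import *
np.set_printoptions(suppress=True,precision=1)
plan(toW([-2,-2,110]),RT)
c0=calibration('wrist');im,d=snap('wrist','w2');c=calibration('wrist');plan(toW([-2,-2,110]),RT)
print(toF(-c0['R'].T@c0['t']),toF(-c['R'].T@c['t']))
a=cv2.imread('pics/w1.png'); print(cv2.phaseCorrelate(a[170:300,130:540].mean(-1).copy(),im[170:300,130:540].mean(-1).copy()))
```

```text
clock 2.08 slide [-0.  -1.3 -0. ] turn [0.  0.  0.2] force [ 0.6 -1.2 -0.3] w 59.9 rows 0.020748721883540138 F [ -2.   -3.3 110. ]
clock 2.12 slide [-1.9 -1.5 -0.1] turn [0. 0. 0.] force [ 0.1 -0.7  0.8] w 59.8 rows 0.038100641084091925 F [ -0.1  -3.5 109.9]
[ -1.4  76.8 253.2] [  0.7  76.7 253.1]
((-8.702413267756555, -0.23464927538130098), 0.6412932795067239)
```

Call:
play_rows:
  targets:
    - {"slide": [-2,-1.5,0],"turn": [0,0,0],"hand": 44}
    - {"slide": [0,0,30],"turn": [0,0,0],"hand": 44}
    - {"slide": [0,0,15],"turn": [0,0,0],"hand": 44}
    - {"slide": [0,0,0],"turn": [0,0,0],"hand": 44}

```text
clock: 2.62
eef_pos: [501.8, -7.0, 135.0]
tool_rot: [3.14, -0.17, -1.416]
force: [-0.3, -0.7, -0.3]
width: 43.8
```

Run:
```python
from h import *
np.set_printoptions(suppress=True,precision=1)
plan(toW([-2,-2,10.5]),RT)
c0=calibration('wrist');im,d=snap('wrist','w3');c=calibration('wrist');plan(toW([-2,-2,10.5]),RT)
print(toF(-c0['R'].T@c0['t']),toF(-c['R'].T@c['t']))
```

```text
clock 2.62 slide [-1.3 -0.8 53.5] turn [ 0.1  0.  -0.2] force [-0.3 -0.7 -0.3] w 43.8 rows 0.8565631915395604 F [-0.7 -2.7 64. ]
clock 2.67 slide [-1.  -0.  54.3] turn [ 0.1  0.  -0.1] force [-0.5  0.8  0.7] w 44.1 rows 0.8682016305266127 F [-1.  -2.  64.8]
[  0.4  77.8 207.1] [  0.1  78.2 207.9]
```

View pics/w3.png

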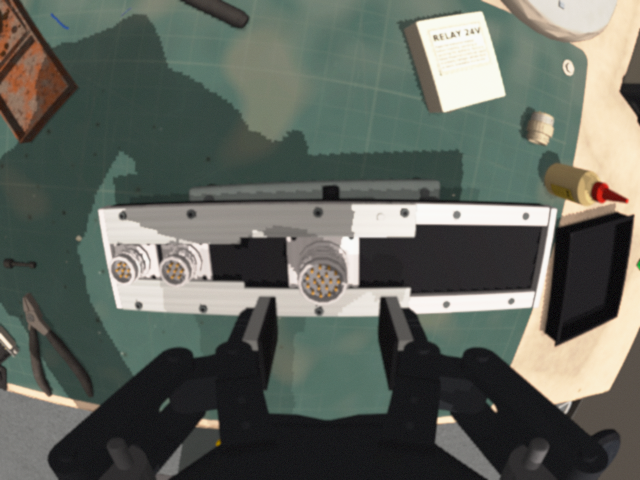

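The arm is steady here. The large shell's rim centre is at (322,281), and the fingers sit symmetrically at x≈265 and 390.

Run:
```python
from h import *
np.set_printoptions(suppress=True,precision=1)
c=calibration('wrist')
for n,u,v,z in [('bigtop',322,282,30),('flLo',288,262,3),('flHi',360,262,3),('stripU',416,212,7.5),('stripL',410,298,7.5),('cUL',99,209,7),('cLL',118,308,7),('cUR',555,209,7),('cLR',536,304,7),('sA',122,270,23),('sB',175,270,23)]:
    print(n,wrayF(c,u,v,z))
```

```text
bigtop [-3.2 -1.9 30. ]
flLo [-23.8  -1.1   3. ]
flHi [18.9 -1.2  3. ]
stripU [49.7 30.5  7.5]
stripL [ 50.1 -23.3   7.5]
cUL [-145.3   34.9    7. ]
cLL [-145.3  -35.2    7. ]
cUR [143.7  34.3   7. ]
cLR [142.6 -32.4   7. ]
sA [-124.1    0.3   23. ]
sB [-87.4   1.2  23. ]
```

Call:
play_rows:
  targets:
    - {"slide": [-1.5,0,20],"turn": [0,0,0],"hand": 44}
    - {"slide": [0,0,18],"turn": [0,0,0],"hand": 44}
    - {"slide": [0,0,10],"turn": [0,0,0],"hand": 44}
    - {"slide": [0,0,6],"turn": [0,0,0],"hand": 44}
    - {"slide": [0,0,0],"turn": [0,0,0],"hand": 44}

```text
clock: 3.3
eef_pos: [503.8, -12.5, 82.3]
tool_rot: [-3.141, -0.17, -1.413]
force: [0.5, -0.3, -0.1]
width: 43.8
```

Run:
```python
from h import *
snap('wrist','w4');plan(toW([-2.5,-2,10.5]),RT);
```

```text
clock 3.35 slide [1.6 0.6 0.9] turn [-0.04  0.01  0.03] force [-0.7 -0.6  0.3] w 44.0 rows 0.030724895593354427 F [-4.1 -1.4 11.4]
```

View pics/w4.png

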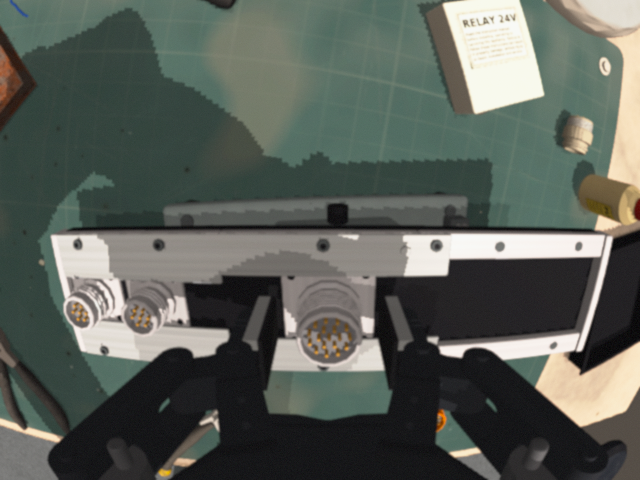

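The fingers straddle the barrel rim at (330,333). I'll close to 34 mm without gripping, then push up the lane in small steps.

Call:
play_rows:
  targets:
    - {"slide": [0,0.5,0.5],"turn": [0,0,0],"hand": 34}
    - {"slide": [3,0,0],"turn": [0,0,0],"hand": 34}
    - {"slide": [6,0,0],"turn": [0,0,0],"hand": 34}
    - {"slide": [6,0,0],"turn": [0,0,0],"hand": 34}
    - {"slide": [6,0,0],"turn": [0,0,0],"hand": 34}

```text
clock: 3.98
eef_pos: [506.7, -32.7, 85.3]
tool_rot: [-3.141, -0.169, -1.412]
force: [-0.3, 3.6, -0.4]
width: 33.7
```

Call:
play_rows:
  targets:
    - {"slide": [6,0,0],"turn": [0,0,0],"hand": 34}
    - {"slide": [6,0,0],"turn": [0,0,0],"hand": 34}
    - {"slide": [6,0,0],"turn": [0,0,0],"hand": 34}
    - {"slide": [6,0,0],"turn": [0,0,0],"hand": 34}
    - {"slide": [6,0,0],"turn": [0,0,0],"hand": 34}

```text
clock: 4.6
eef_pos: [511.0, -63.0, 90.3]
tool_rot: [3.141, -0.17, -1.413]
force: [0.4, 0.3, 0.0]
width: 34.1
```

Run:
```python
from h import *
snap('wrist','w5');plan(toW([95,-2,10.5]),RT);
```

```text
clock 4.65 slide [46.3 -0.4 -0. ] turn [ 0.01 -0.05 -0.05] force [ 0.5 -0.6 -0.3] w 34.0 rows 0.740872922412042 F [48.7 -2.4 10.4]
```

View pics/w5.png

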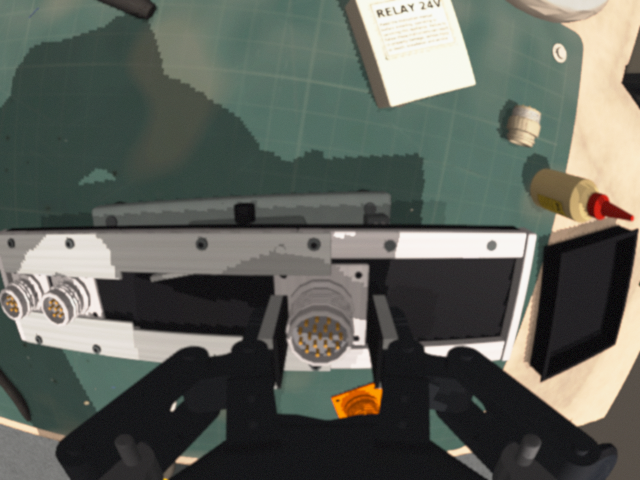

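The shell has moved up. Its rim is at (320,333), it is free of the spring, and its flange is partly past the strip end at x≈330. I'll keep pushing.

Call:
play_rows:
  targets:
    - {"slide": [9,0,0],"turn": [0,0,0],"hand": 34}
    - {"slide": [9,0,0],"turn": [0,0,0],"hand": 34}
    - {"slide": [9,0,0],"turn": [0,0,0],"hand": 34}
    - {"slide": [9,0,0],"turn": [0,0,0],"hand": 34}
    - {"slide": [6,0,0],"turn": [0,0,0],"hand": 34}

```text
clock: 5.28
eef_pos: [517.7, -103.9, 97.5]
tool_rot: [-3.141, -0.17, -1.413]
force: [0.7, -0.0, -0.2]
width: 34.3
```

Call:
play_rows:
  targets:
    - {"slide": [4,0,0],"turn": [0,0,0],"hand": 34}
    - {"slide": [0,0,0],"turn": [0,0,0],"hand": 34}

```text
clock: 5.52
eef_pos: [518.3, -107.2, 98.1]
tool_rot: [-3.141, -0.17, -1.413]
force: [1.2, 0.0, -0.1]
width: 34.3
```

Run:
```python
from h import *
np.set_printoptions(suppress=True,precision=1)
snap('wrist','w6');snap('side','sd6');plan(toW([95,-2,10.5]),RT);c=calibration('wrist')
F=toF(cloud('side',np.load('pics/sd6.npy')));im=cv2.imread('pics/sd6.png');cv2.imwrite('pics/sd6c.png',cv2.resize(im[150:370,230:400],None,fx=2.7,fy=2.7,interpolation=cv2.INTER_CUBIC))
```

```text
clock 5.62 slide [ 2.4 -0.  -0. ] turn [-0.   0.   0.1] force [ 0.7  0.5 -0.2] w 33.8 rows 0.038259412951350553 F [92.6 -2.  10.5]
```

View pics/w6.png

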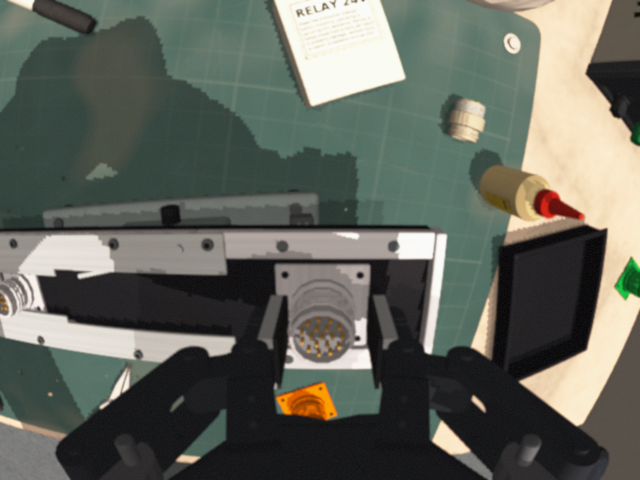

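View pics/sd6c.png

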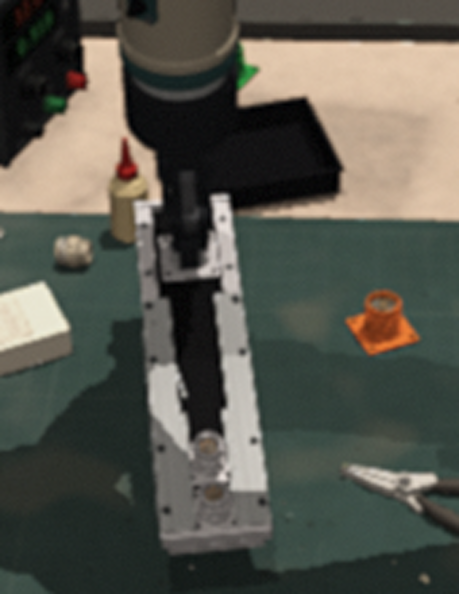

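The flange's lower edge (x≈273) is now well past the strip end (x≈227), so the shell is clear. The small shells are still at the stop. Gripping next.

Call:
play_rows:
  targets:
    - {"slide": [0,0,0],"turn": [0,0,0],"hand": 20}
    - {"slide": [0,0,0],"turn": [0,0,0],"hand": 20}
    - {"slide": [0,0,0],"turn": [0,0,0],"hand": 20}
    - {"slide": [0,0,0],"turn": [0,0,0],"hand": 20}

```text
clock: 6.12
eef_pos: [518.3, -106.5, 98.3]
tool_rot: [-3.141, -0.17, -1.412]
force: [-1.8, 0.9, 5.5]
width: 26.2
```

Call:
play_rows:
  targets:
    - {"slide": [0,0,-4],"turn": [0,0,0],"hand": 20}
    - {"slide": [0,0,-8],"turn": [0,0,0],"hand": 20}
    - {"slide": [0,0,-20],"turn": [0,0,0],"hand": 20}
    - {"slide": [0,0,-30],"turn": [0,0,0],"hand": 20}
    - {"slide": [0,0,-30],"turn": [0,0,0],"hand": 20}

```text
clock: 6.75
eef_pos: [515.5, -91.4, 189.8]
tool_rot: [3.141, -0.17, -1.412]
force: [0.5, 0.9, -0.5]
width: 25.8
```

Run:
```python
from h import *
RL=Ro.from_euler('xyz',[np.pi,0,-1.413]).as_matrix()
snap('wrist','w7');snap('side','sd7');snap('scene','sc7');plan(np.array([489,-337,120.]),RL)
im=cv2.imread('pics/sd7.png');cv2.imwrite('pics/sd7c.png',cv2.resize(im[130:350,230:400],None,fx=2.7,fy=2.7,interpolation=cv2.INTER_CUBIC))
```

```text
clock 6.9 slide [222.9  66.6 109.3] turn [-0.2  -9.75  0.05] force [ 0.1  0.6 -0.3] w 25.9 rows 4.11200419928235 F [ 93.   -1.1 104. ]
```

View pics/w7.png

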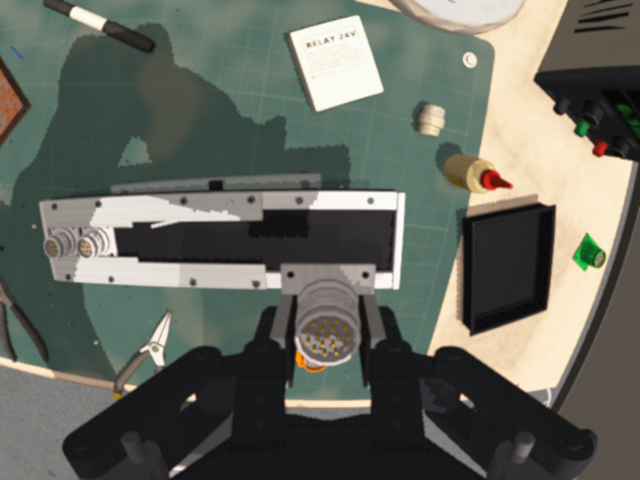

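View pics/sd7c.png

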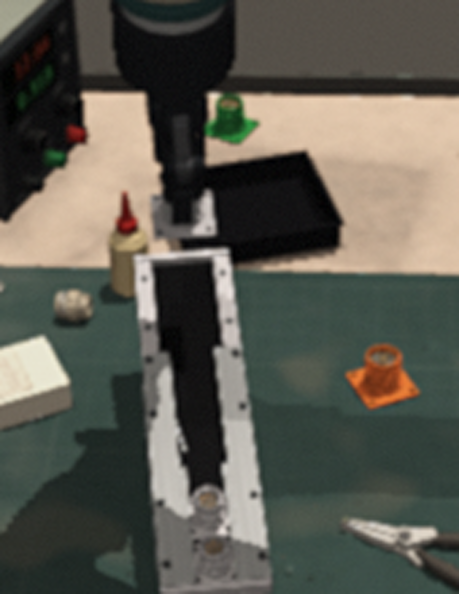

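The shell is held (26 mm). The wrist view shows the tray rim corners at (463,209), (556,205), (549,318) and (471,334). I'll recheck its centre from these.

Run:
```python
from h import *
np.set_printoptions(suppress=True,precision=1)
c=calibration('wrist');K=c['K'];o=-c['R'].T@c['t']
Q=[]
for u,v in [(463,209),(556,205),(549,318),(471,334)]:
    a=np.array([u-K[0,2],v-K[1,2]]);r=np.hypot(*a);th=r/K[0,0]
    dv=np.r_[a/r*np.sin(th),np.cos(th)]@c['R'];Q.append(o+dv*(26-o[2])/dv[2])
Q=np.array(Q);print(Q,Q.mean(0),np.linalg.norm(Q-np.roll(Q,-1,0),axis=1))
for u,v in [(290,195),(343,187),(357,211),(304,220)]: print(ray('side',u,v,26))
```

```text
[[ 547.9 -248.9   26. ]
 [ 570.9 -372.9   26. ]
 [ 431.1 -423.    26. ]
 [ 411.2 -303.2   26. ]] [ 490.3 -337.    26. ] [126.1 148.5 121.4 147.1]
[ 564.5 -367.2   26. ]
[ 440.9 -404.5   26. ]
[ 406.7 -308.3   26. ]
[ 524.1 -270.7   26. ]
```

Call:
play_rows:
  targets:
    - {"slide": [0,0,0],"turn": [0,-4.9,0],"hand": 20}
    - {"slide": [20,6,0],"turn": [0,-4.85,0],"hand": 20}
    - {"slide": [40,11,0],"turn": [0,0,0],"hand": 20}
    - {"slide": [40,11,0],"turn": [0,0,0],"hand": 20}
    - {"slide": [40,11,0],"turn": [0,0,0],"hand": 20}

```text
clock: 7.52
eef_pos: [498.2, -237.2, 189.0]
tool_rot: [3.139, 0.001, -1.413]
force: [1.0, 0.5, -0.7]
width: 25.8
```

Call:
play_rows:
  targets:
    - {"slide": [40,11,0],"turn": [0,0,0],"hand": 20}
    - {"slide": [40,11,0],"turn": [0,0,0],"hand": 20}
    - {"slide": [20,5,20],"turn": [0,0,0],"hand": 20}
    - {"slide": [0,0,40],"turn": [0,0,0],"hand": 20}
    - {"slide": [0,0,0],"turn": [0,0,0],"hand": 20}

```text
clock: 8.15
eef_pos: [485.3, -337.4, 126.5]
tool_rot: [3.135, 0.006, -1.413]
force: [0.2, -0.2, -0.6]
width: 25.7
```

Call:
play_rows:
  targets:
    - {"slide": [0,0,0],"turn": [0,0,0],"hand": 20}
    - {"slide": [0,0,0],"turn": [0,0,0],"hand": 20}

```text
clock: 8.4
eef_pos: [489.5, -339.1, 131.7]
tool_rot: [-3.14, -0.001, -1.412]
force: [-0.8, -0.1, 0.2]
width: 25.7
```

Run:
```python
from h import *
RL=Ro.from_euler('xyz',[np.pi,0,-1.413]).as_matrix()
snap('wrist','w8');snap('side','sd8');snap('scene','sc8');plan(np.array([487,-337,14.]),RL)
a=cv2.resize(cv2.imread('pics/sd8.png')[130:260,230:400],None,fx=2.35,fy=2.35,interpolation=cv2.INTER_CUBIC)
b=cv2.resize(cv2.imread('pics/sc8.png')[210:340,330:500],None,fx=2.35,fy=2.35,interpolation=cv2.INTER_CUBIC)
cv2.imwrite('pics/c8.png',np.hstack([a,b]))
```

```text
clock 8.55 slide [ -2.4   2.  117.4] turn [-0.08 -0.05  0.07] force [ 0.6  0.3 -1.5] w 26.0 rows 1.8796585316081402 F [319.9 -67.3   5.4]
```

View pics/w8.png

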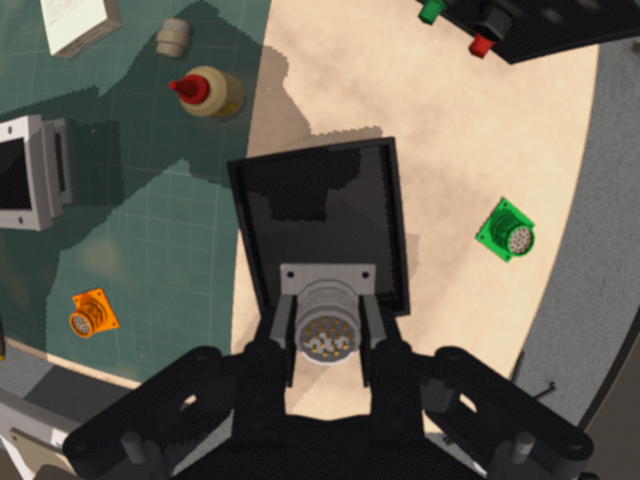

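View pics/c8.png

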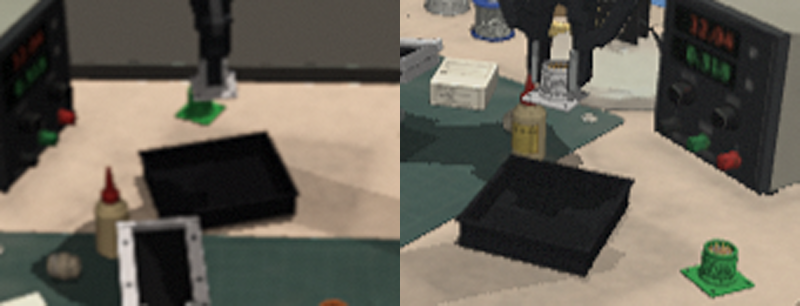

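The shell hangs level above the tray. The tray rim corners (229,162), (395,139) and (409,315) are visible, so I'll verify the centre before lowering.

Run:
```python
from h import *
np.set_printoptions(suppress=True,precision=1)
c=calibration('wrist');K=c['K'];o=-c['R'].T@c['t']
Q=[]
for u,v in [(229,162),(395,139),(409,315)]:
    a=np.array([u-K[0,2],v-K[1,2]]);r=np.hypot(*a);th=r/K[0,0]
    dv=np.r_[a/r*np.sin(th),np.cos(th)]@c['R'];Q.append(o+dv*(26-o[2])/dv[2])
Q=np.array(Q);print(Q,(Q[0]+Q[2])/2,np.linalg.norm(np.diff(Q,axis=0),axis=1))
RL=Ro.from_euler('xyz',[np.pi,0,-1.413]).as_matrix();plan(np.array([487,-337,14.]),RL)
```

```text
[[ 534.5 -264.2   26. ]
 [ 567.2 -372.9   26. ]
 [ 439.8 -411.7   26. ]] [ 487.1 -338.    26. ] [113.5 133.2]
clock 8.55 slide [ -2.4   2.  117.4] turn [-0.1 -0.1  0.1] force [ 0.6  0.3 -1.5] w 26.0 rows 1.8796585316081402 F [319.9 -67.3   5.4]
```

Call:
play_rows:
  targets:
    - {"slide": [-2.5,2,25],"turn": [0,0,0],"hand": 20}
    - {"slide": [0,0,35],"turn": [0,0,0],"hand": 20}
    - {"slide": [0,0,30],"turn": [0,0,0],"hand": 20}
    - {"slide": [0,0,18],"turn": [0,0,0],"hand": 20}
    - {"slide": [0,0,0],"turn": [0,0,0],"hand": 20}

```text
clock: 9.18
eef_pos: [485.7, -336.3, 21.6]
tool_rot: [3.14, 0.002, -1.412]
force: [-0.2, 0.5, -0.3]
width: 25.5
```

Call:
play_rows:
  targets:
    - {"slide": [0,0,3],"turn": [0,0,0],"hand": 20}
    - {"slide": [0,0,2],"turn": [0,0,0],"hand": 20}
    - {"slide": [0,0,0],"turn": [0,0,0],"hand": 20}

```text
clock: 9.55
eef_pos: [486.5, -336.9, 17.9]
tool_rot: [-3.141, -0.0, -1.412]
force: [-0.4, 1.0, -0.4]
width: 26.3
```

Call:
play_rows:
  targets:
    - {"slide": [0,0,1.5],"turn": [0,0,0],"hand": 20}
    - {"slide": [0,0,1.5],"turn": [0,0,0],"hand": 20}
    - {"slide": [0,0,0],"turn": [0,0,0],"hand": 20}

```text
clock: 9.93
eef_pos: [486.1, -336.6, 14.2]
tool_rot: [3.141, 0.001, -1.412]
force: [-0.1, 0.4, -1.3]
width: 26.5
```

```bash
python3 -c "
from h import *
snap('wrist','w9');plan(np.array([487,-337,13.]),Ro.from_euler('xyz',[np.pi,0,-1.413]).as_matrix())"
```

```text
clock 9.97 slide [ 0.5 -0.8  1.2] turn [0.01 0.03 0.05] force [ 0.1 -1.2 -0. ] w 26.0 rows 0.025233671328013994 F [ 297.2  -69.9 -109.6]
```

View pics/w9.png

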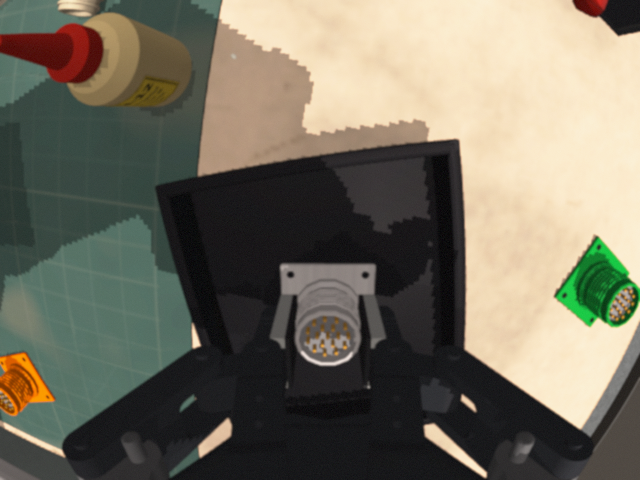

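The shell is inside the tray with its rim at (328,338), clear of the walls. I'll lower it in 1 mm steps until the floor contact shows in the force.

Call:
play_rows:
  targets:
    - {"slide": [0,0,1],"turn": [0,0,0],"hand": 20}
    - {"slide": [0,0,0],"turn": [0,0,0],"hand": 20}

```text
clock: 10.22
eef_pos: [486.2, -336.7, 13.3]
tool_rot: [-3.142, 0.0, -1.412]
force: [-0.5, 0.2, -1.5]
width: 25.6
```

Call:
play_rows:
  targets:
    - {"slide": [0,0,0.8],"turn": [0,0,0],"hand": 20}
    - {"slide": [0,0,0],"turn": [0,0,0],"hand": 20}

```text
clock: 10.48
eef_pos: [486.2, -336.7, 13.2]
tool_rot: [-3.142, 0.0, -1.412]
force: [-1.7, 0.5, 6.3]
width: 26.0
```

Contact at 6 N, at the expected height. I'll open slowly, then retreat straight up.

Call:
play_rows:
  targets:
    - {"slide": [0,0,0],"turn": [0,0,0],"hand": 30}
    - {"slide": [0,0,0],"turn": [0,0,0],"hand": 38}
    - {"slide": [0,0,0],"turn": [0,0,0],"hand": 44}
    - {"slide": [0,0,0],"turn": [0,0,0],"hand": 44}

```text
clock: 10.98
eef_pos: [486.1, -336.7, 12.4]
tool_rot: [3.142, 0.0, -1.412]
force: [-0.7, -0.1, 0.2]
width: 44.0
```

Call:
play_rows:
  targets:
    - {"slide": [0,0,-10],"turn": [0,0,0],"hand": 44}
    - {"slide": [0,0,-25],"turn": [0,0,0],"hand": 44}
    - {"slide": [0,0,-40],"turn": [0,0,0],"hand": 44}
    - {"slide": [0,0,-40],"turn": [0,0,0],"hand": 44}
    - {"slide": [0,0,-30],"turn": [0,0,0],"hand": 44}

```text
clock: 11.6
eef_pos: [486.6, -337.1, 160.1]
tool_rot: [-3.14, -0.001, -1.412]
force: [0.5, -0.1, -0.0]
width: 43.7
```

Call:
play_rows:
  targets:
    - {"slide": [0,0,0],"turn": [0,0,0],"hand": 44}
    - {"slide": [0,0,0],"turn": [0,0,0],"hand": 44}

```text
clock: 11.85
eef_pos: [485.7, -336.4, 157.3]
tool_rot: [3.141, 0.001, -1.412]
force: [0.1, 0.4, -0.5]
width: 44.0
```

Run:
```python
from h import *
np.set_printoptions(suppress=True,precision=1)
s=read_state();print(s['clock'],s['eef_pos'],s['force'])
im,d=snap('side','sdf');snap('wrist','wf')
W=cloud('side',d);F=toF(W)
m=(F[...,2]>12)&(F[...,2]<40)&(abs(F[...,1])<40)&(abs(F[...,0])<140)
n,l,st,ce=cv2.connectedComponentsWithStats(m.astype(np.uint8))
for i in range(1,n):
    if st[i,4]>10: q=F[l==i]; print('lane',st[i],q.min(0),q.max(0),np.median(q,0))
m=(W[...,2]>8)&(W[...,2]<45)&(np.hypot(W[...,0]-487,W[...,1]+337)<38)
q=W[m];print('shell',len(q),q.min(0),q.max(0),np.percentile(q[:,2],97))
a=cv2.resize(im[160:360,230:400],None,fx=2.3,fy=2.3,interpolation=cv2.INTER_CUBIC)
b=cv2.imread('pics/wf.png')[20:480,150:558]
cv2.imwrite('pics/cf.png',np.hstack([a,b]))
```

```text
11.85 [ 485.7 -336.4  157.3] [ 0.1  0.4 -0.5]
lane [301 310  12  13 120] [-99.   -9.8  12.8] [-78.7  10.   25.2] [-89.4   0.3  19.2]
lane [303 328  12  13 125] [-135.4   -9.6   12.1] [-115.1    9.5   25.8] [-125.5   -0.    19.3]
shell 171 [ 468.5 -353.     8. ] [ 505.7 -315.4   34.7] 33.77235249417832
```

View pics/cf.png

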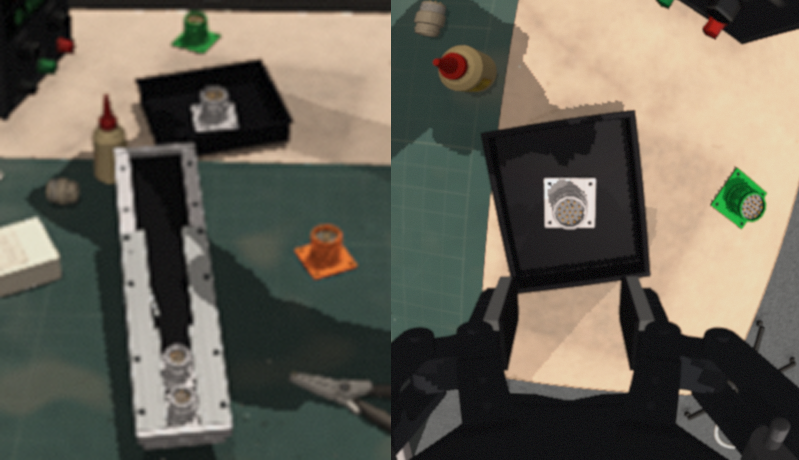

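The shell stands upright on its flange mid-tray, with its top at about z = 33 mm where 32.5 is expected. The small shells have not moved and the robot is touching nothing, so I'm handing in.

```bash
python3 -c "
from cell import *
print(finish_job())"
```

```text
the job is handed in; nothing more can be done
None
```

The large shell is out of the feeder and standing upright on its flange near the middle of the tray. I handed the job in at about 12 s of the 58 s allowed.

- **What I did:** I put the slightly open fingers either side of the barrel and pushed the shell about 92 mm up the lane. The wrist force read up to about 4 N, and the spring then let go. With the flange fully past the strips (shell centre near x = +90 mm), I gripped it and lifted it square to the floor. I then levelled it, lowered it into the tray until it touched (about 6 N), released it and backed straight up.
- **Last checks:** The top of the shell measured about 33–34 mm above the bench, against 32.5 mm expected. Both small shells measured within about 1 mm of where they started. The gripper was about 145 mm above where it let go of the shell, with no force on it.
- **Readings that disagreed:** My first wrist picture was taken while the arm was still settling, so it read about 6 mm off; a later one at rest agreed with the side camera. The tray outline came out the wrong size in two early measurements, but the last one before lowering (113 x 133 mm against 116 x 136 mm) put the centre where I expected. The closed grip read about 26 mm on the 28 mm barrel, and the shell was held securely throughout.

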